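Tighten the mixer rotor's castle nut to a slot and lock it with its pin

ROBOT

A 6-joint arm with a two-finger parallel gripper is mounted at the origin on the work surface. World frame = base frame: x ahead of the robot, y to its left, z up, the work surface at z = 0. Lengths are in m, angles in degrees, forces in N, time in s.
With the tool pointing down it reaches from about 0.25 to 0.725 m from the base axis. Payload 4 kg.
Tool frame: the origin (TCP) lies midway between the tips of the shut fingers; the grasp point (between the pads) lies 19 mm behind it; z points along the fingers, y is the direction in which the jaws open and shut (so a half turn about z gives the same grasp; the last joint's range is limited). The gripper opens to 85 mm and grips with 20 to 120 N. Pads are 22 mm wide; open, the fingers measure 114 mm over their backs; the gripper's body (76 mm by 85 mm) begins 54 mm behind the grasp point. The pads swing forward as they close: fully open they stand 13 mm farther back than shut.
Start: joints at [-68.354, 13.785, 0.286, 76.501, 0, 90], TCP at [0.184, -0.465, 0.231] pointing down, gripper open.
Joint ranges: [-155.79, 155.79], [-60.16, 107.12], [-62.33, 73.08], [-114, 123.19], [-81.49, 82.49], [-180, 180]. Speed limits (degrees/s): [159.86, 159.86, 180, 180, 180, 180].

INTERFACE

Orientations are given as a 3x3 rotation matrix whose columns are the frame's x, y, z axes.
In Python, from workcell import ctrl gives the robot as it stands.
- The arm moves only by the shell command python3 -m inch 'ROWS' [FORCE]. ROWS is text: rows parted by semicolons, each of 5 numbers parted by spaces: the closure, from 0 (fully open) to 1 (shut), then the shift along the tool's x, y, z in mm, then the turn about the tool's z in degrees. A call has 1 to 5 rows; each row shifts and turns the pose as measured when the row begins, along the tool's axes as they then stand; what a row does not reach is not made up. A row lasts 1/10 s, in which the tool goes at most 50 mm and 8.59 degrees, less where a joint would pass 70% of its speed; a pose out of reach is approached as far as the arm can. A call with a gripper value outside its range is refused whole. The fingers move at their own pace and stop on an object; FORCE is the grip in N (left out, the last holds). Time passes only in rows, so rows that do not move let the fingers close. It gives the time, the measured TCP pose, the force and the opening at its end, in the units of the state.
- ctrl.sense(): the state, without advancing time (a new reading comes with each control period).
- ctrl.grab_frame(name): name is "scene" or "top" or "wrist"; returns (picture, depth): 400x640x3 uint8, red, green, blue; 400x640 float32, m along the optical axis (not along the pixel's ray), 0 where there is no reading.
- ctrl.calibration(name): a dict with "fx", "fy", "cx", "cy" (pixels), "xyz" and "attitude" of the camera in the world; the wrist camera has in their place "mount" (4x4, takes a point from camera to tool coordinates, whose origin is the TCP and whose axes are the flange's). Camera axes: x right, y down, z forward; pixel columns grow to the right and rows downward; lengths in m; the calibration is good to about 2 mm. A picture is of the moment at which its call begins: read the wrist's pose just before it. calibration takes no time and is no camera call.
- ctrl.job_done(): hands the job in, once; it reports no verdict.
Trained networks look in the newest picture that a camera, given by its name, has taken for a name from the list of things; names that differ only in an ending like _2 or _b are one class to them, and where a whole thing is asked for, a point or a joint stands for the part that bears it (a point fixed in the world has none). Each returns a list of dicts, best first, with "confidence" (0 to 1); they miss things now and then, are a little off and sometimes report something else, mostly with a low value. They report only what shows in the picture. A call takes as long as a camera call.
- ctrl.masks_of(camera, target): "mask" (400x640 bool, what is visible of it) and "box" ([left, top, width, height] in pixels, round what is visible of it).
The state is a dict: "time_s": time; "joints": joint angles; "joint_vel": joint speeds; "joint_torque": joint torques, N m; "position": TCP position; "tool_rot": TCP orientation; "wrist_force": force on the tool from outside, world axes, zero at the start; "wrist_torque": the same for the moment, N m; "opening": finger opening in m.
Only numpy, scipy, OpenCV 4.12 (cv2) and the standard library are available. Lean on these libraries where they do the work, as an engineer would, in place of code of your own. Each camera call takes 0.05 s, during which the arm holds its last target. There are 200 camera calls.

TASK

Tighten the castle nut on the tube mixer's spindle clockwise until it is snug on its washer, then a little further, just to the first slot that lines up with the hole through the spindle. Take the locking pin with the slim steel shank from the parts organiser and push it through slot, spindle and opposite slot until its handle is home against the nut, then let go. Leave the sample tubes in the rotor and the thick brass pin where they are.

Things in the scene. Friction and masses are not known exactly. Their poses are not given: they have to be found in the camera images.
- pin_hole (a point): centre of the cross hole through the upright threaded steel spindle (30 mm diameter, top 105 mm above the bench) of the tube mixer's rotor. x runs level along the hole and points out to its clear end. The hole is 11.5 mm square, open at both ends, its centre 90 mm above the bench; a red paint line on the spindle's end runs along it
- rotor: grey rotor, 244 mm diameter, top 36 mm above the bench; origin on the spindle axis, x as pin_hole. It does not turn, and stands at any yaw. 105 mm from the axis is a ring of 12 square sockets, 23 mm wide, 30 deg apart from the x axis on, rims 54 mm above the bench; all are empty but three with tubes. One tube stands on the -x line, so the pin can be brought in from the +x side only
- nut (a joint): turn of the castle nut down its thread, rad, growing as it is tightened (clockwise from above; it drops 3.5 mm a turn). At 1.6 it meets the washer and is snug; turned further, nut and washer turn together and this stays at 1.6. Takes 0.12 N m. Starts 0.5 to 1.6 rad short of snug
- washer (a joint): turn of the brass washer (64 mm diameter, 3 mm thick) under the nut, rad, clockwise from above: 0 until the nut is snug, then how far the nut has been tightened past snug. Takes 0.55 N m, and stays where it is left. A slot comes into line 0.25 to 0.85 rad past snug
- nut_mid (a point): centre of the hexagon of the steel castle nut, 68 mm above the bench. Hexagon 50 mm across flats, 30 mm high (53 to 83 mm above the bench), topped by a 48 mm round crown of six battlements, 15 mm high. Under the washer is a 72 mm steel disc, top 50 mm above the bench. x as slot_a. The flats face the six slot directions: grasp the hexagon with the fingers closing along a slot direction
- slot_a (a point): middle of one slot of the nut's crown, 20 mm out from the axis, half-way up the slot. x points outward along the slot. The six slots are 11.5 mm wide, open upward and outward, 60 deg apart, floor 83 mm above the bench, just below the cross hole
- slot_b (a point): the same for the next slot, 60 deg counterclockwise from slot_a
- slot_c (a point): the same for the slot 120 deg counterclockwise from slot_a. The other three slots lie opposite a, b and c
- pin_shank (a point): locking pin, 35 g: round steel shank, 8 mm diameter, 58 mm long with a 6 mm tapered nose, on a red handle. This point is on its axis 24 mm from the handle's shoulder and lies at the spindle's centre when the pin is home. x points to the tip, 34 mm on. It starts upright in a pocket of the organiser, handle down and hidden, only the shank showing, tip 103 mm above the bench
- pin_handle (a point): centre of the locking pin's red plastic handle, 18 x 18 mm and 40 mm long, 44 mm behind pin_shank; axes as pin_shank, y and z square to the handle's sides
- spare_shank (a point): thicker pin of another machine (brass shank 15 mm diameter and 58 mm long, black handle 18 x 18 x 40 mm), standing likewise in the organiser's other pocket, to be left there. Point 24 mm above the handle; x points to the tip
- organiser: blue open parts organiser, 166 x 60 mm and 45 mm high, fixed; origin at the centre of its underside, x along its length. Two pockets, 24 mm square inside with their floor 5 mm up, lie on its long centre line at x = -32 and +32 mm; the rest holds small hardware
- sharps: yellow sharps container with a red lid, fixed, 102 mm diameter and 133 mm high; origin at the centre of its underside. It stands on the other side of the mixer from the organiser
- mixer: white housing of the tube mixer, fixed, 290 x 260 mm and 30 mm high, under the rotor; origin at the centre of its underside, below the spindle; its front faces -x
- tube0_mid (a point): centre of a capped sample tube (red cap, 17 mm diameter, 72 mm high, top 108 mm above the bench) in the socket on the rotor's -x side. z points up the tube
- tube1_mid (a point): the same, yellow cap, in the socket 120 deg counterclockwise from the rotor's x axis
- tube2_mid (a point): the same, green cap, in the socket 90 deg clockwise from the rotor's x axis

How it is judged (in metres and radians):
On the way:
1. the nut is tightened past snug and a slot is in line with the spindle's hole (value of joint nut above 1.5 rad and value of joint washer between 0.1 and 1.05 rad and angle between the x axis of any of slot_a, slot_b, slot_c and the x axis of pin_hole, either way round below 0.1 rad), for 0.2 s.
At the end, for the whole second after the job is handed in: Nut snug (nut joint over 1.5 rad) and on at the first slot (washer 0.1 to 1.05 rad; slot within 0.14 rad of the hole, 0.1 when first lined up). Locking pin through nut and spindle: pin_shank within 6 mm of pin_hole, axes within 0.16 rad, at rest (value of joint nut above 1.5 rad and value of joint washer between 0.1 and 1.05 rad and angle between the x axis of any of slot_a, slot_b, slot_c and the x axis of pin_hole, either way round below 0.14 rad and distance between pin_shank and pin_hole below 0.006 m and angle between the x axis of pin_shank and the x axis of pin_hole, either way round below 0.16 rad and linear speed of pin below 0.02 m/s); the robot touches nothing.
It fails at once if the red-capped tube is shifted by more than 15 mm or tipped (distance of tube0_mid from where it was at the start of the episode above 0.015 m or angle between tube0_mid's own z axis and vertical above 0.3 rad).
It fails at once if the yellow-capped tube is shifted by more than 15 mm or tipped (distance of tube1_mid from where it was at the start of the episode above 0.015 m or angle between tube1_mid's own z axis and vertical above 0.3 rad).
It fails at once if the green-capped tube is shifted by more than 15 mm or tipped (distance of tube2_mid from where it was at the start of the episode above 0.015 m or angle between tube2_mid's own z axis and vertical above 0.3 rad).
It fails at once if the spare brass pin is shifted by more than 15 mm (distance of spare_shank from where it was at the start of the episode above 0.015 m).
It also fails if it takes over 72 s, if anything falls off the work surface, if the arm or the gripper's body presses on something with over 40 N, if the wrist force passes 120 N, or if a joint passes its speed limit or range.

## Working session

There is one attempt and no reset: what is moved stays moved. The work goes in short steps, Python scripts to look and compute and a shell command to move; the robot and the scene stay as the last step left them, time stands still between calls to the robot, and variables do not carry over. Pictures are saved under pics/ and viewed, about 8 in all and at most 12, crops included, and the job is handed in when it is done.

```bash
mkdir -p pics
cat > h.py <<'E'
import numpy as np, cv2
from workcell import ctrl
def cam(name):
    s=ctrl.sense(); img,d=ctrl.grab_frame(name); c=ctrl.calibration(name)
    if 'mount' in c:
        T=np.eye(4);T[:3,:3]=np.array(s['tool_rot']);T[:3,3]=s['position']; T=T@np.array(c['mount'])
    else:
        T=np.eye(4);T[:3,:3]=np.array(c['attitude']);T[:3,3]=c['xyz']
    return img,d,c,T
def cloud(d,c,T):
    v,u=np.mgrid[:d.shape[0],:d.shape[1]]
    P=np.stack([(u-c['cx'])/c['fx']*d,(v-c['cy'])/c['fy']*d,d],-1)
    W=P@T[:3,:3].T+T[:3,3]; W[d<=0]=np.nan
    return W
def ray_z(u,v,z,c,T):
    r=T[:3,:3]@np.array([(u-c['cx'])/c['fx'],(v-c['cy'])/c['fy'],1]); o=T[:3,3]
    return o+r*(z-o[2])/r[2]
def proj(p,c,T):
    q=T[:3,:3].T@(np.array(p)-T[:3,3]); return q[0]/q[2]*c['fx']+c['cx'],q[1]/q[2]*c['fy']+c['cy']
def save(n,img,s=1):
    if s!=1: img=cv2.resize(img,None,fx=s,fy=s,interpolation=cv2.INTER_CUBIC)
    cv2.imwrite('pics/'+n+'.png',img[:,:,::-1])
E
python3 - <<'E'
from h import *
img,d,c,T=cam('top'); save('top',img)
W=cloud(d,c,T); print(ctrl.sense()); print(c['fx'],T)
for n in ['rotor','nut','pin_shank','spare_shank','organiser','sharps','mixer','tube0_mid']:
    for m in ctrl.masks_of('top',n)[:3]:
        P=W[m['mask']]; P=P[~np.isnan(P[:,0])]
        print(n,round(m['confidence'],2),m['box'],m['mask'].sum(),np.median(P,0).round(3) if len(P) else 0,P.max(0).round(3) if len(P) else 0)
E
```

```text
{'time_s': 0.05, 'joints': array([-6.83550725e+01,  1.38323465e+01,  2.15341270e-01,  7.65026317e+01,
        3.12686142e-04,  8.99983008e+01]), 'joint_vel': array([ 0.03278421, -0.00425854,  0.11707186, -0.01579097,  0.03770588,
       -0.05844885]), 'joint_torque': array([-1.17748561e-03, -3.73493314e+01,  2.53292120e+01,  1.11068311e-02,
       -5.27468842e-05, -3.73503681e-06]), 'position': array([ 0.18419775, -0.46416221,  0.23042252]), 'tool_rot': array([[ 9.29476606e-01,  3.68880270e-01, -7.65114275e-04],
       [ 3.68881063e-01, -9.29474576e-01,  1.94283523e-03],
       [ 5.51931670e-06, -2.08805606e-03, -9.99997820e-01]]), 'wrist_force': array([-1.025216  , -0.35566418,  0.74285005]), 'wrist_torque': array([-0.05087358, -0.01176097, -0.03481861]), 'opening': 0.08523699724673545}
456.96366788774014 [[ 0.01892849 -0.99729266  0.07105669  0.51984416]
 [-0.99896529 -0.02180393 -0.03991169  0.01448248]
 [ 0.04135295 -0.0702277  -0.99667347  0.97516892]
 [ 0.          0.          0.          1.        ]]
rotor 0.9 [230.8, 144.6, 119.2, 119.8] 9765 [0.564 0.031 0.036] [0.687 0.15  0.109]
rotor 0.25 [422.5, 161.1, 65.9, 56.2] 2755 [ 0.593 -0.284  0.126] [ 0.664 -0.243  0.136]
nut 0.59 [278.1, 189.9, 26.8, 28.3] 448 [0.565 0.029 0.085] [0.594 0.059 0.107]
pin_shank 0.65 [146.0, 198.5, 19.2, 10.6] 138 [0.562 0.297 0.045] [0.573 0.329 0.106]
spare_shank 0.73 [137.2, 162.3, 17.0, 18.2] 177 [0.622 0.313 0.069] [0.635 0.348 0.106]
organiser 0.61 [125.4, 148.8, 53.1, 85.3] 2587 [0.592 0.308 0.021] [0.68  0.359 0.099]
mixer 0.67 [276.4, 190.1, 30.9, 27.9] 367 [0.564 0.028 0.085] [0.592 0.055 0.103]
mixer 0.62 [218.1, 127.1, 140.2, 155.2] 6672 [0.528 0.034 0.029] [0.73  0.175 0.107]
tube0_mid 0.7 [126.0, 146.1, 54.0, 87.4] 2576 [0.593 0.308 0.02 ] [0.681 0.373 0.105]
tube0_mid 0.53 [329.3, 165.5, 8.0, 12.0] 94 [ 0.628 -0.053  0.106] [ 0.638 -0.046  0.111]
```

View pics/top.png

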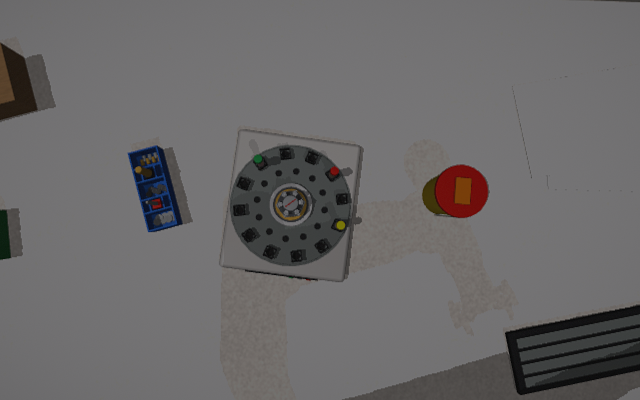

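The rotor is centred near pixel (291,204). The red tube is at (335,171), so the hole's clear end points down-left, toward the robot's left. The organiser is at (152,190) and the sharps container at (460,190).

```bash
python3 -m inch '0 43 -25 -5 0; 0 43 -25 0 0; 0 43 -25 0 0; 0 43 -25 0 0; 0 43 -25 0 0' 60; python3 -m inch '0 43 -25 0 0; 0 43 -25 0 0; 0 43 -25 0 0; 0 43 -25 0 0; 0 43 -25 0 0'
python3 - <<'E'
from h import *
s=ctrl.sense(); print(s['joints'].round(1),s['position'].round(3),s['tool_rot'].round(3),s['wrist_force'],s['wrist_torque']); print(np.array(ctrl.calibration('wrist')['mount']).round(3))
img,d,c,T=cam('wrist'); save('w1',img)
W=cloud(d,c,T)
for n in ['rotor','nut','tube0_mid']:
    for m in ctrl.masks_of('wrist',n)[:3]:
        P=W[m['mask']]; P=P[~np.isnan(P[:,0])]
        print(n,round(m['confidence'],2),m['box'],m['mask'].sum(),np.median(P,0).round(3) if len(P) else 0)
E
```

```text
time_s: 0.95
position: [0.3393, -0.2713, 0.2359]
tool_rot: [[0.935, 0.354, 0.002], [0.354, -0.935, -0.003], [0.0, 0.003, -1.0]]
wrist_force: [0.4, -1.2, -0.8]
opening: 0.0852
time_s: 1.45
position: [0.4961, -0.076, 0.2371]
tool_rot: [[0.935, 0.354, 0.006], [0.354, -0.935, -0.006], [0.004, 0.007, -1.0]]
wrist_force: [0.2, -1.3, 0.7]
opening: 0.0856
[ -8.5  13.5   0.9  76.9  -0.3 150.7] [ 0.496 -0.076  0.237] [[ 0.935  0.354  0.006]
 [ 0.354 -0.935 -0.006]
 [ 0.004  0.007 -1.   ]] [ 0.23977708 -1.34122135  0.72237026] [-0.03085315 -0.0352925  -0.02630653]
[[ 0.001 -0.952 -0.307  0.077]
 [ 1.     0.002  0.     0.001]
 [ 0.    -0.307  0.952 -0.143]
 [ 0.     0.     0.     1.   ]]
rotor 0.69 [136.3, 1.3, 227.3, 184.3] 31863 [0.562 0.023 0.037]
nut 0.56 [208.6, 42.4, 67.9, 65.7] 1948 [0.568 0.018 0.085]
tube0_mid 0.8 [337.2, 18.0, 23.2, 36.3] 543 [ 0.627 -0.055  0.108]
```

View pics/w1.png

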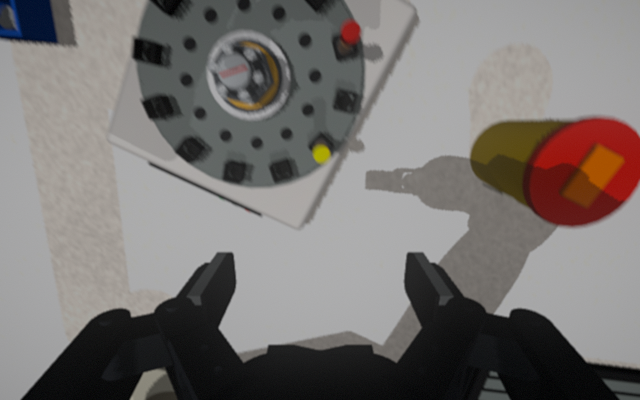

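```bash
python3 -m inch '0 36 -25 0 0; 0 36 -25 0 0; 0 32 -22 0 0; 0 0 0 0 -8.5; 0 0 0 0 -8.5'; python3 -m inch '0 0 0 0 -8.5; 0 0 0 0 -8.5; 0 0 0 0 -8.5; 0 0 0 0 -8.5; 0 0 0 0 -8.5';python3 -m inch '0 0 0 0 -8.5; 0 0 0 0 -8.5; 0 0 0 0 -8.5; 0 0 0 0 -8.5; 0 0 0 0 -8.5';python3 -m inch '0 0 0 0 -8.5; 0 0 0 0 -8.5; 0 0 0 0 -8.5; 0 0 0 0 0'
python3 - <<'E'
from h import *
s=ctrl.sense(); print(s['joints'].round(1))
img,d,c,T=cam('wrist')
W=cloud(d,c,T)
for n in ['nut','tube0_mid']:
    for m in ctrl.masks_of('wrist',n)[:3]:
        P=W[m['mask']]; P=P[~np.isnan(P[:,0])]
        print(n,round(m['confidence'],2),m['box'],m['mask'].sum(),np.median(P,0).round(3) if len(P) else 0)
# top view rectified, 0.2mm/px at z=0.098 centred on (0.567,0.027): up=+x, left=+y
ctr=np.array([0.567,0.027]); N=600; g=0.00015
def pix(i,j,z): return proj([ctr[0]-(i-N/2)*g,ctr[1]-(j-N/2)*g,z],c,T)
src=np.float32([pix(a,b,0.102) for a,b in [(0,0),(0,N),(N,N),(N,0)]])
H=cv2.getPerspectiveTransform(src,np.float32([(0,0),(N,0),(N,N),(0,N)]))
r=cv2.warpPerspective(img,H,(N,N),flags=cv2.INTER_CUBIC); save('nut1',r)
np.savez('n1.npz',img=img,d=d,T=T)
E
```

```text
time_s: 2.15
position: [0.5665, 0.0226, 0.2362]
tool_rot: [[0.794, 0.608, 0.002], [0.608, -0.794, -0.008], [-0.003, 0.008, -1.0]]
wrist_force: [1.0, -1.2, -1.2]
opening: 0.0855
time_s: 2.65
position: [0.5633, 0.0133, 0.2365]
tool_rot: [[0.168, 0.986, -0.001], [0.986, -0.168, -0.01], [-0.01, 0.001, -1.0]]
wrist_force: [0.8, -1.1, -0.6]
opening: 0.0856
time_s: 3.15
position: [0.5595, 0.0026, 0.2374]
tool_rot: [[-0.549, 0.836, -0.003], [0.836, 0.549, -0.011], [-0.008, -0.009, -1.0]]
wrist_force: [-0.2, 0.8, -0.4]
opening: 0.0857
time_s: 3.55
position: [0.5563, -0.0058, 0.2382]
tool_rot: [[-0.856, 0.517, -0.005], [0.517, 0.856, -0.013], [-0.003, -0.013, -1.0]]
wrist_force: [0.1, -0.1, -0.1]
opening: 0.0856
[-0.2 20.3 10.3 80.2 -0.7 30.9]
nut 0.58 [328.8, 144.6, 53.1, 56.2] 1378 [0.557 0.03  0.085]
nut 0.4 [329.0, 137.9, 52.9, 64.3] 1807 [0.554 0.03  0.084]
nut 0.25 [253.1, 50.3, 206.0, 208.1] 29632 [0.552 0.036 0.037]
tube0_mid 0.8 [311.1, 236.4, 12.7, 40.0] 506 [ 0.626 -0.053  0.096]
```

View pics/nut1.png

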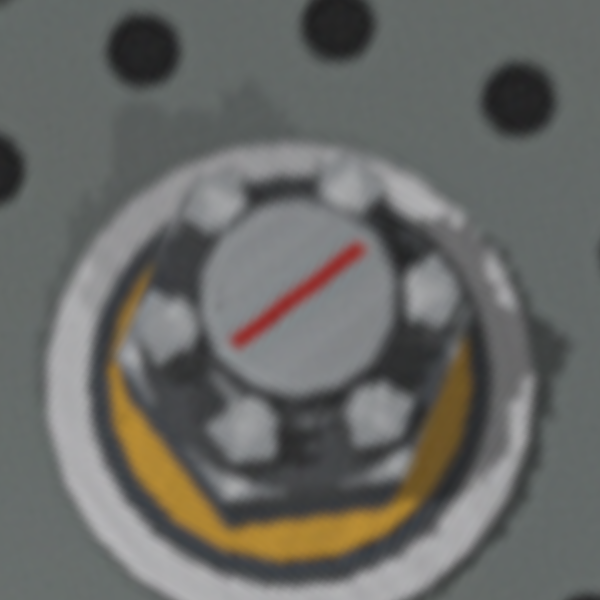

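The red line runs from pixel (237,343) to (362,247), and the six battlements straddle it. A slot is therefore already in line (hole at 127.5°, slots at 7.3°+60k), so the tightening has to total 60° or 120°.

```bash
python3 -m inch '0 8 34 0 -8.4; 0 0 0 0 0; 0 0 0 0 0'
python3 - <<'E'
from h import *
s=ctrl.sense();R=s['tool_rot'];p=s['position'];print((R.T@(np.array([.5667,.0273,.056])-p)*1000).round(1),np.degrees(np.arctan2(R[1,1],R[0,1])).round(1),R[:,2].round(4))
E
```

```text
time_s: 4.0
position: [0.5674, 0.0272, 0.2379]
tool_rot: [[-0.92, 0.391, -0.004], [0.391, 0.92, -0.013], [-0.001, -0.013, -1.0]]
wrist_force: [0.4, 0.8, -0.4]
opening: 0.0853
[  0.9   2.2 181.9] 67.0 [-0.0041 -0.0127 -0.9999]
```

```bash
python3 -m inch '0 1 2 45 0; 0 0 0 45 0; 0 0 0 45 0; 0 0 0 35 0; 0 0 0 0 0'
python3 - <<'E'
from h import *
s=ctrl.sense();R=s['tool_rot'];p=s['position'];print((R.T@(np.array([.5667,.0273,.056])-p)*1000).round(1),np.degrees(np.arctan2(R[1,1],R[0,1])).round(1),R[:,2].round(4))
E
```

```text
time_s: 4.5
position: [0.5689, 0.0246, 0.0662]
tool_rot: [[-0.915, 0.403, 0.004], [0.403, 0.915, -0.013], [-0.009, -0.01, -1.0]]
wrist_force: [-0.9, -1.2, -0.4]
opening: 0.0853
[ 3.2  1.6 10.2] 66.2 [ 0.0042 -0.0131 -0.9999]
```

```bash
python3 -m inch '0 3 2 9 -1; 0 0 0 0 0; 1 0 0 0 0; 1 0 0 0 0; 1 0 0 0 0' 60;  python3 -m inch '1 0 0 0 0; 1 0 0 0 0'
python3 - <<'E'
from h import *
s=ctrl.sense();R=s['tool_rot'];p=s['position'];print((R.T@(np.array([.5667,.0273,.056])-p)*1000).round(1),np.degrees(np.arctan2(R[1,1],R[0,1])).round(1),R[:,2].round(4),s['wrist_torque'],s['joints'])
E
```

```text
time_s: 5.0
position: [0.571, 0.0273, 0.0636]
tool_rot: [[-0.921, 0.389, 0.014], [0.388, 0.921, -0.012], [-0.018, -0.006, -1.0]]
wrist_force: [-0.5, 0.6, -7.9]
opening: 0.0488
time_s: 5.2
position: [0.571, 0.0273, 0.0635]
tool_rot: [[-0.921, 0.388, 0.014], [0.388, 0.921, -0.013], [-0.018, -0.006, -1.0]]
wrist_force: [1.0, 0.6, -4.0]
opening: 0.0485
[ 4.1 -1.7  7.5] 67.1 [ 0.0141 -0.0125 -0.9998] [-0.01663745 -0.16960703  0.05841255] [ 3.14343649 28.29127447 -4.75039436 56.19335115 -0.75960569 25.99675809]
```

```bash
python3 -m inch '0 0 0 0 0; 0 0 0 0 0; 0 4 0 1 0; 0 2 0 0 0; 0 0 0 0 0'
python3 - <<'E'
from h import *
s=ctrl.sense();R=s['tool_rot'];p=s['position'];print((R.T@(np.array([.5667,.0273,.056])-p)*1000).round(1),np.degrees(np.arctan2(R[1,1],R[0,1])).round(1),R[:,2].round(4),s['wrist_torque'],s['wrist_force'])
E
```

```text
time_s: 5.7
position: [0.5664, 0.0299, 0.0642]
tool_rot: [[-0.921, 0.389, 0.017], [0.389, 0.921, -0.013], [-0.021, -0.005, -1.0]]
wrist_force: [1.2, 0.4, 0.7]
opening: 0.0853
[-1.1 -2.2  8.2] 67.1 [ 0.0175 -0.0125 -0.9998] [ 0.01301828 -0.01003667  0.02307522] [1.16323329 0.44585282 0.72559931]
```

```bash
python3 -m inch '1 0 -2 3 0; 1 0 0 0 0; 1 0 0 0 0; 1 0 0 0 0; 1 0 0 0 0' 70
cat > st.py <<'E'
from h import *
s=ctrl.sense();R=s['tool_rot'];p=s['position'];print((R.T@(np.array([.5667,.0273,.056])-p)*1000).round(1),'yang',np.degrees(np.arctan2(R[1,1],R[0,1])).round(1),R[:,2].round(4),'T',s['wrist_torque'].round(2),s['wrist_force'].round(1),'q6',s['joints'][5].round(1),s['joint_torque'][5].round(2))
E
python3 st.py; python3 -m inch '1 0 0 0 4; 1 0 0 0 4'; python3 st.py;python3 -m inch '1 0 0 0 4; 1 0 0 0 4'; python3 st.py
```

```text
time_s: 6.2
position: [0.5664, 0.0292, 0.0623]
tool_rot: [[-0.922, 0.388, 0.02], [0.388, 0.922, -0.01], [-0.022, -0.001, -1.0]]
wrist_force: [0.3, 0.1, 0.7]
opening: 0.0487
[-0.9 -1.7  6.3] yang 67.2 [ 0.0198 -0.0096 -0.9998] T [0.04 0.08 0.05] [0.3 0.1 0.7] q6 26.1 0.01
time_s: 6.4
position: [0.5665, 0.0294, 0.0622]
tool_rot: [[-0.857, 0.516, 0.02], [0.515, 0.857, -0.009], [-0.022, 0.002, -1.0]]
wrist_force: [-0.5, 0.9, 0.5]
opening: 0.0487
[-1.1 -1.7  6.2] yang 59.0 [ 0.0197 -0.0094 -0.9998] T [0.1  0.1  0.14] [-0.5  0.9  0.5] q6 34.3 -0.47
time_s: 6.6
position: [0.5666, 0.0295, 0.0621]
tool_rot: [[-0.773, 0.634, 0.02], [0.634, 0.774, -0.009], [-0.021, 0.005, -1.0]]
wrist_force: [0.2, 1.8, 1.0]
opening: 0.049
[-1.4 -1.7  6.1] yang 50.7 [ 0.0196 -0.0093 -0.9998] T [0.05 0.08 0.08] [0.2 1.8 1. ] q6 42.6 -0.47
```

```bash
for i in 1; do python3 -m inch '1 0 0 0 6; 1 0 0 0 6'|head -1; python3 st.py;python3 -m inch '1 0 0 0 6; 1 0 0 0 6'|head -1; python3 st.py;python3 -m inch '1 0 0 0 4; 1 0 0 0 4'|head -1; python3 st.py;python3 -m inch '1 0 0 0 0; 1 0 0 0 0'|head -1; python3 st.py; done
```

```text
time_s: 6.8
[-1.8 -1.6  6.1] yang 38.3 [ 0.0197 -0.0092 -0.9998] T [0.09 0.14 0.16] [0.3 1.5 0.2] q6 55.1 -0.76
time_s: 7.0
[-2.1 -1.4  6. ] yang 25.9 [ 0.0197 -0.0095 -0.9998] T [-0.01  0.22  0.57] [0.2 0.3 0.9] q6 67.4 -0.3
time_s: 7.2
[-2.4 -1.3  6. ] yang 17.8 [ 0.0197 -0.0103 -0.9998] T [-0.03  0.23  0.58] [0.7 0.3 0.9] q6 75.6 -0.01
time_s: 7.4
[-2.3 -1.2  6. ] yang 17.9 [ 0.0194 -0.0107 -0.9998] T [-0.01  0.23  0.16] [0.1 0.2 1.2] q6 75.5 0.15
```

```bash
python3 -m inch '1 0 0 0 5; 1 0 0 0 5; 1 0 0 0 0.3; 1 0 0 0 0'|head -1; python3 st.py; python3 -m inch '0 0 0 0 0; 0 0 0 0 0; 0 0 0 -40 0; 0 0 0 -45 0;0 0 0 -45 0'; python3 -m inch '0 0 0 -45 0; 0 0 0 0 0'
python3 - <<'E'
from h import *
img,d,c,T=cam('wrist')
ctr=np.array([0.567,0.027]); N=500; g=0.00018
def pix(i,j,z): return proj([ctr[0]-(i-N/2)*g,ctr[1]-(j-N/2)*g,z],c,T)
src=np.float32([pix(a,b,0.1) for a,b in [(0,0),(0,N),(N,N),(N,0)]])
H=cv2.getPerspectiveTransform(src,np.float32([(0,0),(N,0),(N,N),(0,N)]))
save('nut2',cv2.warpPerspective(img,H,(N,N),flags=cv2.INTER_CUBIC)); save('w2',img)
E
python3 st.py
```

```text
time_s: 7.8
[-2.6 -1.   6. ] yang 7.7 [ 0.0196 -0.0109 -0.9997] T [0.   0.27 0.27] [0.  0.2 1.6] q6 85.7 0.26
time_s: 8.3
position: [0.5586, 0.0302, 0.1861]
tool_rot: [[-0.135, 0.991, -0.001], [0.991, 0.135, -0.013], [-0.013, -0.002, -1.0]]
wrist_force: [1.0, 0.4, -0.5]
opening: 0.0857
time_s: 8.5
position: [0.5617, 0.0306, 0.24]
tool_rot: [[-0.136, 0.991, 0.012], [0.991, 0.136, -0.012], [-0.014, 0.01, -1.0]]
wrist_force: [1.0, 0.5, -0.1]
opening: 0.0853
[ -1.6   4.9 181. ] yang 7.8 [ 0.0073 -0.0125 -0.9999] T [0.05 0.05 0.04] [ 1.2 -0.3 -0.7] q6 85.7 0.0
```

View pics/nut2.png

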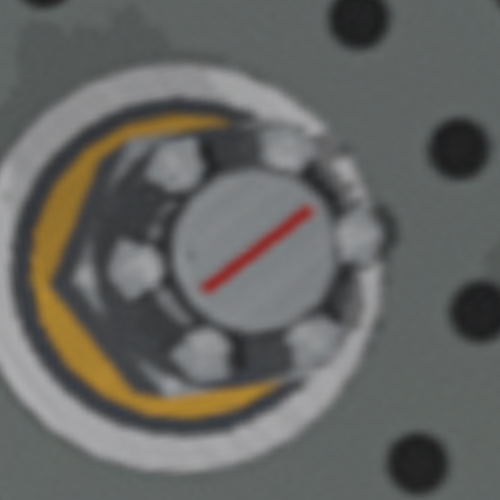

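Battlements (176,164), (289,149), (359,236) and the rest straddle the red line from (205,291) to (311,209), so the slot is in line to within about 1°. Next is the pin.

```bash
python3 -m inch '0 45 6 0 0; 0 45 6 0 0; 0 45 6 0 0; 0 45 6 0 0; 0 45 6 0 0'|head -1; python3 -m inch '0 45 6 0 -8; 0 0 0 0 -8.5; 0 0 0 0 -8.5; 0 0 0 0 -8.5; 0 0 0 0 -8.5'|head -1;  python3 -m inch '0 0 0 0 -8.5; 0 0 0 0 -8.5; 0 0 0 0 -8.5; 0 0 0 0 -8.5; 0 0 0 0 -8.5'|head -1; python3 -m inch '0 0 0 0 -8.5; 0 0 0 0 0'
cat > look.py <<'E'
from h import *
import sys
img,d,c,T=cam('wrist'); save(sys.argv[1],img)
W=cloud(d,c,T)
for n in sys.argv[2:]:
    for m in ctrl.masks_of('wrist',n)[:3]:
        P=W[m['mask']]; P=P[~np.isnan(P[:,0])]
        if not len(P): print(n,'nodepth',m['box']);continue
        hi=P[P[:,2]>P[:,2].max()-0.006]
        print(n,round(m['confidence'],2),m['box'],m['mask'].sum(),np.median(P,0).round(3),'top',hi.mean(0).round(4),len(hi))
E
python3 look.py w3 pin_shank spare_shank organiser; python3 st.py
```

```text
time_s: 9.05
time_s: 9.55
time_s: 10.05
time_s: 10.25
position: [0.5502, 0.3063, 0.2005]
tool_rot: [[-0.98, -0.195, -0.031], [-0.194, 0.98, -0.036], [0.038, -0.029, -0.999]]
wrist_force: [-0.3, -0.6, -0.2]
opening: 0.0859
pin_shank 0.77 [308.9, 186.8, 11.9, 31.0] 421 [0.559 0.298 0.046] top [0.5616 0.2973 0.1018] 45
spare_shank 0.83 [313.2, 243.5, 16.8, 44.6] 609 [0.618 0.316 0.08 ] top [0.6222 0.3159 0.103 ] 161
organiser 0.59 [280.3, 144.9, 75.4, 150.7] 7027 [0.59  0.304 0.025] top [0.6143 0.3125 0.1028] 10
organiser 0.23 [308.1, 186.3, 16.3, 33.1] 416 [0.559 0.297 0.046] top [0.5616 0.2973 0.1018] 45
[  32.7 -272.8  154.7] yang 101.1 [-0.0298 -0.0347 -0.999 ] T [ 0.04 -0.04 -0.  ] [-0.2 -0.2  0.1] q6 18.4 0.01
```

View pics/w3.png

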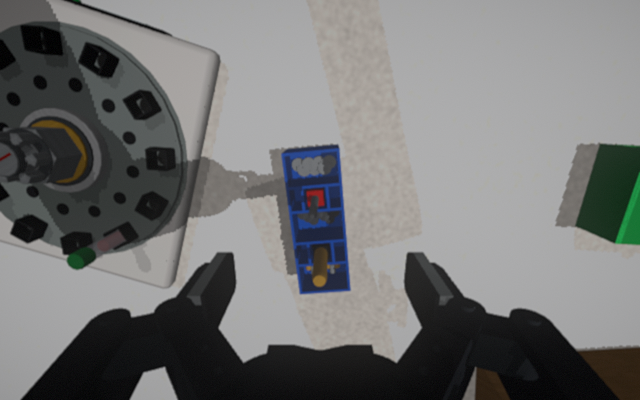

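The pin with the red handle is at (316,205) and the brass one at (320,265); the network agrees. I'll go down on the slim one.

```bash
cat > go.py <<'E'
from h import *
import sys
t=np.array([float(x) for x in sys.argv[1:4]]);s=ctrl.sense();R=s['tool_rot'];p=s['position'];print('rows mm',(R.T@(t-p)*1000).round(1),'yang',np.degrees(np.arctan2(R[1,1],R[0,1])).round(1),'z',R[:,2].round(3),'p',p.round(4),'F',s['wrist_force'].round(1),'op',s['opening'].round(4),'q',s['joints'].round(0))
E
python3 go.py .561 .2967 .067
```

```text
Traceback (most recent call last):
  File "go.py", line 3, in <module>
    t=np.array([float(x) for x in sys.argv[1:4]]);s=ctrl.sense();R=s['tool_rot'];p=s['position'];print('rows mm',(R.T@(t-p)*1000).round(1),'yang',np.degrees(np.arctan2(R[1,1],R[0,1])).round(1),'z',R[:,2].round(3),'p',p.round(4),'F',s['wrist_force'].round(1),'op',s['opening'].round(4),'q',s['joints'].round(0))
                                                                                                                                                                                                                                                                       ^^^^^^^^^^^^^^^^^^
AttributeError: 'float' object has no attribute 'round'
```

```bash
sed -i "s/s\['opening'\].round(4)/round(s['opening'],4)/" go.py; python3 go.py .561 .2967 .067; python3 -m inch '0 -15 -9 0 0; 0 0 0 0 0'|head -1; python3 go.py .561 .2967 .067
```

```text
rows mm [-13.1  -7.8 134.6] yang 101.1 z [-0.03  -0.035 -0.999] p [0.5507 0.3066 0.2017] F [-0.2 -0.2  0.1] op 0.0854 q [30. 32. 23. 83. -1. 18.]
time_s: 10.65
rows mm [  2.1   1.  134.6] yang 101.0 z [-0.03  -0.035 -0.999] p [0.5672 0.3008 0.2014] F [0.3 1.3 0.3] op 0.0855 q [28. 33. 25. 84. -1. 17.]
```

```bash
python3 -m inch '0 2 1 35 0; 0 0 0 35 0; 0 0 0 30 0; 0 0 0 0 0'|head -1; python3 go.py .561 .2967 .067
```

```text
time_s: 11.05
rows mm [ 0.9 -1.5 34.2] yang 100.7 z [-0.026 -0.031 -0.999] p [0.5625 0.2994 0.1011] F [-0.  -0.3  0.2] op 0.0857 q [28. 35. 14. 70. -1. 18.]
```

```bash
python3 -m inch '0 1 -1.5 17 0; 0 0 0 17 0; 0 0 0 0 0'|head -1; python3 go.py .561 .2967 .067;python3 -m inch '1 0 0 0 0; 1 0 0 0 0; 1 0 0 0 0; 1 0 0 0 0; 1 0 0 0 0' 40; python3 -m inch '1 0 0 0 0; 1 0 0 0 0'; python3 go.py .561 .2967 .067
```

```text
time_s: 11.35
rows mm [ 0.8 -1.2  3.4] yang 100.6 z [-0.023 -0.028 -0.999] p [0.5616 0.2981 0.0703] F [-0.8 -0.9 -0.1] op 0.0852 q [28. 36. 11. 66. -1. 18.]
time_s: 11.85
position: [0.5649, 0.3006, 0.0777]
tool_rot: [[-0.983, -0.184, -0.014], [-0.184, 0.983, -0.023], [0.018, -0.02, -1.0]]
wrist_force: [0.3, -0.6, 0.4]
opening: 0.0125
time_s: 12.05
position: [0.5651, 0.3007, 0.0782]
tool_rot: [[-0.983, -0.184, -0.013], [-0.184, 0.983, -0.023], [0.017, -0.02, -1.0]]
wrist_force: [0.1, -0.6, -0.8]
opening: 0.0058
rows mm [ 4.6 -2.9 11.4] yang 100.6 z [-0.013 -0.023 -1.   ] p [0.5651 0.3007 0.0782] F [ 0.1 -0.6 -0.8] op 0.0058 q [28. 36. 11. 67. -1. 18.]
```

```bash
python3 -m inch '1 0 0 0 0; 1 0 0 0 0'|tail -1; python3 -m inch '1 0 0 -35 0; 1 0 0 -45 0; 1 0 0 -45 0; 1 0 0 0 0'; python3 look.py w4 pin_shank pin_handle spare_shank; python3 go.py .4 .28 .12
```

```text
opening: 0.0064
time_s: 12.65
position: [0.5653, 0.3026, 0.2034]
tool_rot: [[-0.983, -0.184, -0.02], [-0.183, 0.983, -0.027], [0.024, -0.023, -0.999]]
wrist_force: [0.6, -0.5, 0.1]
opening: 0.0065
pin_shank 0.89 [307.1, 198.2, 25.8, 84.1] 1555 [0.559 0.3   0.172] top [0.5616 0.3011 0.2275] 161
pin_shank 0.47 [5.4, 105.2, 80.8, 65.1] 3929 [0.56  0.045 0.08 ] top [0.5663 0.0373 0.0977] 629
pin_handle 0.89 [306.0, 197.5, 27.3, 86.0] 1578 [0.559 0.3   0.172] top [0.5617 0.3012 0.2278] 159
pin_handle 0.34 [0.0, 2.1, 223.7, 276.2] 14747 [0.493 0.125 0.03 ] top [0.655  0.0967 0.0855] 2
spare_shank 0.53 [73.7, 219.0, 56.8, 37.9] 963 [0.646 0.096 0.091] top [0.6488 0.0928 0.108 ] 289
rows mm [159.3  11.7  80.4] yang 100.6 z [-0.033 -0.034 -0.999] p [0.5613 0.3003 0.1944] F [-0.4 -0.4 -0.1] op 0.006 q [29. 33. 23. 83. -1. 18.]
```

View pics/w4.png

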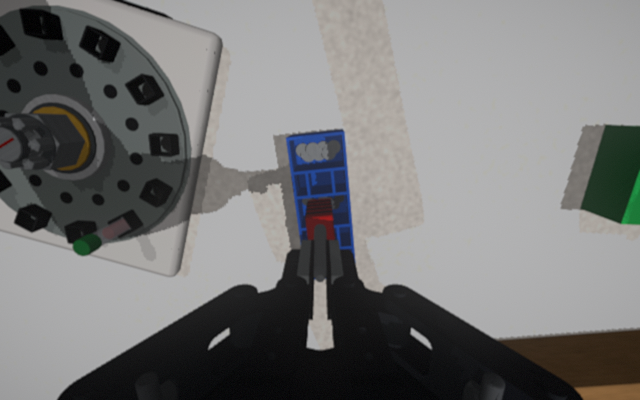

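The pin is held at (320,250) with its red handle hanging below, and the brass pin is not visibly disturbed. I'll stand it on free bench, then tip it over.

```bash
python3 -m inch '1 44 3 0 0; 1 44 3 0 0; 1 44 3 0 0; 1 44 3 0 0; 1 0 0 0 0'|head -1; python3 go.py .38 .28 .08
```

```text
time_s: 13.35
rows mm [-13.4   9.2 104.7] yang 100.5 z [-0.058 -0.05  -0.997] p [0.3746 0.2738 0.1857] F [ 1.  -0.3  0.1] op 0.0058 q [36. 15. -6. 74. -0. 26.]
```

Run:
```python
from h import *
img,d,c,T=cam('scene'); save('sc1',img); W=cloud(d,c,T)
for n in ['pin_handle','spare_shank']:
    for m in ctrl.masks_of('scene',n)[:2]:
        P=W[m['mask']]; P=P[~np.isnan(P[:,0])]
        print(n,round(m['confidence'],2),m['box'],m['mask'].sum(),P.min(0).round(3),np.median(P,0).round(3),P.max(0).round(3))
```

```text
pin_handle 0.59 [486.7, 128.4, 20.6, 30.0] 307 [ 0.092  0.257 -0.001] [0.378 0.27  0.142] [0.385 0.293 0.183]
spare_shank 0.7 [485.4, 254.2, 23.7, 33.5] 391 [0.581 0.305 0.022] [0.632 0.315 0.071] [0.641 0.331 0.105]
```

View pics/sc1.png

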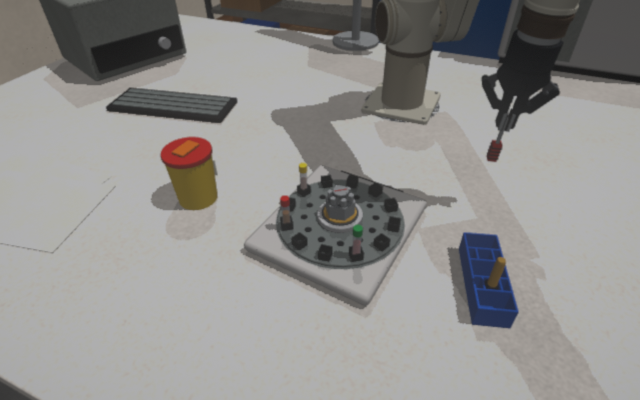

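The pin hangs from the fingers at (497,145), and the brass pin is still in the organiser at (497,272). Now lowering.

```bash
python3 -m inch '1 -13 9 30 0; 1 0 0 30 0; 1 0 0 30 0; 1 0 0 0 0'|head -1; python3 go.py .38 .28 .068
```

```text
time_s: 13.9
rows mm [16.1 -3.  26.6] yang 100.1 z [-0.043 -0.041 -0.998] p [0.3964 0.2868 0.0937] F [-1.5 -0.6 -0.7] op 0.0062 q [ 36.  21. -11.  61.  -0.  26.]
```

```bash
for r in 1; do python3 -m inch '1 0 0 12 0; 1 0 0 8 0; 1 0 0 0 0'|head -1; python3 go.py .38 .28 .068;  python3 -m inch '1 0 0 5 0; 1 0 0 0 0'|head -1; python3 go.py .38 .28 .068; done
```

```text
time_s: 14.2
rows mm [20.5 -3.5  7.3] yang 100.0 z [-0.041 -0.039 -0.998] p [0.3998 0.2872 0.0742] F [-1.  -0.3  0.5] op 0.0058 q [ 36.  23. -12.  58.  -0.  26.]
time_s: 14.4
rows mm [25.2 -5.1  7.6] yang 99.9 z [-0.032 -0.034 -0.999] p [0.4042 0.2896 0.0745] F [ 0.7 -1.3 -1.3] op 0.0062 q [ 36.  23. -12.  58.  -0.  26.]
```

```bash
python3 -m inch '1 2 -1 8 0'|head -1; python3 go.py .38 .28 .068;  python3 -m inch '1 0 0 8 0'|head -1; python3 go.py .38 .28 .068
```

```text
time_s: 14.5
rows mm [27.9 -6.   5. ] yang 99.9 z [-0.022 -0.027 -0.999] p [0.4066 0.2908 0.0722] F [-3.  -2.6 55. ] op 0.0061 q [ 36.  23. -13.  57.  -1.  26.]
time_s: 14.6
rows mm [33.5 -7.7  3.9] yang 99.9 z [-0.009 -0.02  -1.   ] p [0.4117 0.2934 0.0714] F [-0.7 -3.4 38. ] op 0.006 q [ 36.  23. -13.  56.  -1.  26.]
```

```bash
python3 -m inch '1 0 0 -1 0; 0 0 0 0 0; 0 0 0 0 0; 0 0 0 0 0; 0 0 0 0 0'; python3 look.py w5 pin_shank pin_handle;  python3 go.py .41 .293 .068
```

```text
time_s: 15.1
position: [0.4145, 0.2951, 0.076]
tool_rot: [[-0.985, -0.171, -0.002], [-0.171, 0.985, -0.015], [0.004, -0.015, -1.0]]
wrist_force: [-1.0, -0.1, -0.1]
opening: 0.0643
pin_shank 0.65 [303.9, 195.6, 25.6, 81.3] 1698 [0.408 0.291 0.041] top [0.4108 0.2912 0.0968] 164
pin_shank 0.59 [1.6, 169.2, 156.8, 162.9] 12826 [0.453 0.132 0.03 ] top [0.4621 0.1269 0.0302] 10239
pin_handle 0.75 [304.9, 194.0, 29.1, 83.3] 1640 [0.408 0.291 0.041] top [0.4107 0.2911 0.0967] 154
rows mm [ 4.8 -1.2  8.1] yang 99.8 z [-0.002 -0.015 -1.   ] p [0.4145 0.2951 0.0761] F [0.4 0.5 0.6] op 0.0845 q [ 36.  22. -12.  56.  -1.  26.]
```

View pics/w5.png

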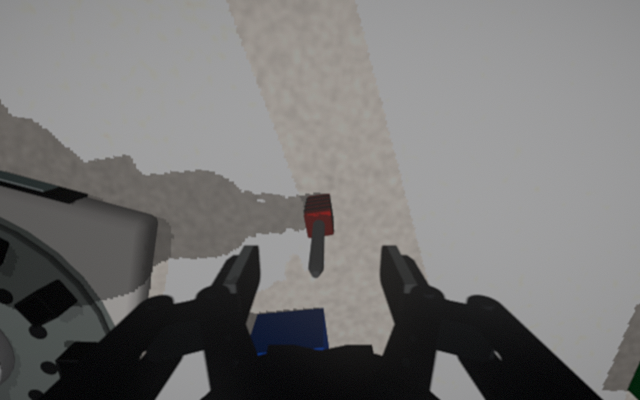

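The pin stands upright alone, handle at (318,210) and tip at (316,270). I'll tip it toward -y with the open finger.

```bash
python3 -m inch '0 3 0 14 0; 0 2 0 0 0; 0 0 -15 0 0; 0 0 -15 0 0; 0 0 -15 0 0'|head -2; python3 go.py .411 .291 .062; python3 -m inch '0 0 -12 0 0; 0 0 -12 0 0; 0 0 -12 0 0; 0 0 0 0 0'|head -2
python3 - <<'E'
from h import *
img,d,c,T=cam('scene'); W=cloud(d,c,T); save('sc2',img)
for n in ['pin_handle']:
    for m in ctrl.masks_of('scene',n)[:2]:
        P=W[m['mask']]; P=P[~np.isnan(P[:,0])]
        print(n,round(m['confidence'],2),m['box'],m['mask'].sum(),P.min(0).round(3),np.median(P,0).round(3),P.max(0).round(3))
E
python3 go.py .411 .291 .062
```

```text
time_s: 15.75
position: [0.4175, 0.248, 0.0625]
rows mm [-1.1 43.5 -0.2] yang 100.0 z [-0.002 -0.016 -1.   ] p [0.4175 0.248  0.0625] F [0.6 0.  0.7] op 0.0855 q [ 31.  21. -17.  53.  -1.  21.]
time_s: 16.15
position: [0.4252, 0.2061, 0.0644]
pin_handle 0.57 [432.1, 203.9, 50.9, 11.1] 396 [ 0.394  0.188 -0.002] [0.432 0.251 0.012] [0.45  0.282 0.024]
pin_handle 0.55 [245.8, 165.1, 179.7, 141.5] 5894 [ 0.379 -0.13  -0.001] [0.679 0.076 0.03 ] [0.727 0.171 0.055]
rows mm [-0.2 84.7  1.2] yang 99.8 z [-0.    -0.015 -1.   ] p [0.4252 0.2075 0.0645] F [-0.3  0.1  0.5] op 0.0853 q [ 27.  19. -19.  52.  -1.  17.]
```

```bash
python3 -m inch '0 0 10 -40 0; 0 0 10 -40 0; 0 0 0 -40 0; 0 0 0 0 8; 0 0 0 0 8'|head -1; python3 -m inch '0 0 0 0 8; 0 0 0 0 8; 0 0 0 0 8; 0 0 0 0 8; 0 0 0 0 8'|head -1; python3 -m inch '0 0 0 0 8; 0 0 0 0 8; 0 0 0 0 8; 0 0 0 0 8; 0 0 0 0 0'|head -1
cat > pinlook.py <<'E'
from h import *
import sys
img,d,c,T=cam('wrist'); save(sys.argv[1],img); W=cloud(d,c,T)
hsv=cv2.cvtColor(img,cv2.COLOR_RGB2HSV)
for n in ['pin_handle']:
    for m in ctrl.masks_of('wrist',n)[:1]:
        M=m['mask']&(W[...,2]<.05)
        red=M&((hsv[...,0]<10)|(hsv[...,0]>170))&(hsv[...,1]>110); sh=M&~red&(hsv[...,1]<70)
        h=W[red]; t=W[sh]; top=h[h[:,2]>np.nanmedian(h[:,2])-.006]
        print(m['confidence'],m['box'],'handle',np.nanmean(h,0).round(4),np.nanmin(h,0).round(3),np.nanmax(h,0).round(3),len(h),'shank',np.nanmean(t,0).round(4),np.nanmin(t,0).round(3),np.nanmax(t,0).round(3),len(t))
        r=cv2.minAreaRect(np.float32(top[:,:2]*1000)); print('rect',r)
        dv=np.nanmean(t,0)-np.nanmean(h,0); print('tip dir',np.degrees(np.arctan2(dv[1],dv[0])))
E
python3 pinlook.py w6;python3 go.py .43 .24 .15
```

```text
time_s: 16.75
time_s: 17.25
time_s: 17.75
0.66 [314.4, 135.3, 24.6, 87.7] handle [0.4215 0.261  0.0204] [0.409 0.238 0.001] [0.436 0.281 0.024] 461 shank [0.434  0.2264 0.0109] [ 0.408  0.188 -0.001] [0.45  0.281 0.023] 414
rect ((421.73358154296875, 259.696533203125), (16.545516967773438, 40.21106719970703), 18.206132888793945)
tip dir -70.09085449137747
rows mm [-1.5 10.  39.3] yang 9.3 z [-0.    -0.009 -1.   ] p [0.4198 0.2402 0.1893] F [-0.   0.2 -0.1] op 0.0854 q [ 30.  13.  -6.  70.  -0. 111.]
```

View pics/w6.png

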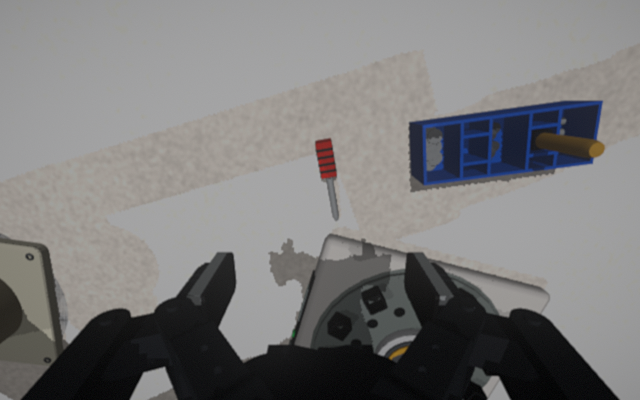

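The pin lies with its handle at (326,157) and tip at (337,217), and the brass pin is still in its pocket. I'll grasp the handle with tool y at 18°.

```bash
python3 -m inch '0 20 2 0 -4.5; 0 0 0 0 -4.5; 0 0 0 0 0'|head -1;python3 go.py .4217 .2597 .006; python3 -m inch '0 0 0 35 0; 0 0 0 35 0; 0 0 0 35 0; 0 0 0 35 0; 0 0 0 0 0'|head -1;python3 go.py .4217 .2597 .006
```

```text
time_s: 18.15
rows mm [ -1.1   3.1 183.1] yang 19.0 z [-0.    -0.009 -1.   ] p [0.4184 0.2614 0.1891] F [ 0.2  0.9 -0.6] op 0.0857 q [ 32.  15.  -5.  71.  -0. 103.]
time_s: 18.65
rows mm [-2.3 -0.5 41.6] yang 19.0 z [ 0.007 -0.005 -1.   ] p [0.4211 0.2622 0.0476] F [-0.9 -0.5  0. ] op 0.0855 q [ 32.  22. -17.  50.  -0. 103.]
```

```bash
python3 -m inch '0 -2 0 20 0; 0 0 0 18 0; 0 0 0 3 0; 0 0 0 0 0'|head -1;python3 go.py .4217 .2597 .006; python3 -m inch '1 0 0 2 0; 1 0 0 2 0; 1 0 0 0 0; 1 0 0 0 0; 1 0 0 0 0' 50|head -1;python3 go.py .4217 .2597 .006
```

```text
time_s: 19.05
rows mm [-0.8 -4.   4.4] yang 19.0 z [ 0.011 -0.002 -1.   ] p [0.4251 0.2618 0.0104] F [0.2 0.5 0.5] op 0.0856 q [ 32.  26. -19.  45.  -0. 103.]
time_s: 19.55
rows mm [-1.7 -7.9  5.1] yang 19.0 z [ 0.018  0.003 -1.   ] p [0.4285 0.2639 0.0112] F [-0.8 -0.6  1.5] op 0.0164 q [ 32.  26. -19.  44.  -0. 103.]
```

```bash
python3 -m inch '0.65 0 0 0 0; 0.65 0 -2 5 0; 0.65 0 0 5 0'|head -1;python3 go.py .4217 .2597 .004;python3 -m inch '1 0 0 2 0; 1 0 0 1 0; 1 0 0 1 0; 1 0 0 1 0' 50|head -1;python3 go.py .4217 .2597 .004
```

```text
time_s: 19.85
rows mm [-1.9 -6.5 -2.6] yang 19.0 z [ 0.02   0.004 -1.   ] p [0.4273 0.2637 0.0015] F [-0.2 -0.3  0.1] op 0.0298 q [ 32.  26. -20.  43.  -0. 103.]
time_s: 20.25
rows mm [-1.9 -2.4 -3.5] yang 19.1 z [ 0.014  0.002 -1.   ] p [0.4234 0.2623 0.0005] F [-2.5 -1.9 11. ] op 0.017 q [ 32.  26. -20.  43.  -0. 103.]
```

```bash
python3 -m inch '1 0 0 -30 0; 1 0 0 -30 0; 1 0 0 -30 0; 1 0 0 -30 0; 1 0 0 0 0'|head -1; python3 -m inch '1 0 0 0 -6; 1 0 0 0 -6; 1 0 0 0 -6; 1 0 0 0 0'|head -1;python3 go.py .49 .127 .13
```

```text
time_s: 20.75
time_s: 21.15
rows mm [-149.2  -24.3  -11.4] yang 37.7 z [ 0.004 -0.003 -1.   ] p [0.418  0.2598 0.1179] F [ 0.3 -0.8 -1.2] op 0.0173 q [ 32.  18. -12.  60.  -0.  84.]
```

```bash
python3 -m inch '1 -30 -5 -1 0; 1 -30 -5 -1 0; 1 -30 -5 -2 0; 1 -30 -4 -2 0; 1 0 0 0 0'|head -1;python3 go.py .49 .127 .13
python3 - <<'E'
from h import *
img,d,c,T=cam('wrist'); save('w7',img); W=cloud(d,c,T)
s=ctrl.sense()
for n in ['pin_shank','pin_handle']:
    for m in ctrl.masks_of('wrist',n)[:1]: print(n,m['confidence'],m['box'],np.nanmin(W[m['mask']],0).round(3),np.nanmax(W[m['mask']],0).round(3))
img,d,c,T=cam('scene'); save('s7',cv2.resize(img[100:260,280:520],None,fx=3,fy=3,interpolation=cv2.INTER_CUBIC)); W=cloud(d,c,T)
hsv=cv2.cvtColor(img,cv2.COLOR_RGB2HSV)
for n in ['pin_shank']:
    for m in ctrl.masks_of('scene',n)[:2]:
        M=m['mask'];red=M&((hsv[...,0]<10)|(hsv[...,0]>170))&(hsv[...,1]>110);sh=M&~red
        print(n,m['confidence'],m['box'],'red',np.nanmedian(W[red],0).round(4),'sh',np.nanmedian(W[sh],0).round(4),np.nanmin(W[sh],0).round(3),np.nanmax(W[sh],0).round(3))
E
```

```text
time_s: 21.65
rows mm [-27.3  -1.9 -11.3] yang 37.3 z [-0.004 -0.006 -1.   ] p [0.4749 0.1498 0.1187] F [-0.4 -0.  -0.6] op 0.0167 q [ 18.  18. -11.  61.  -0.  70.]
pin_shank 0.76 [303.1, 223.3, 32.8, 127.5] [0.455 0.063 0.03 ] [0.53  0.169 0.194]
pin_handle 0.62 [301.8, 224.4, 39.7, 126.2] [0.455 0.059 0.03 ] [0.53  0.169 0.143]
pin_shank 0.61 [380.7, 161.6, 37.0, 16.0] red [0.4884 0.1395 0.1361] sh [0.493  0.1279 0.1277] [0.308 0.05  0.001] [0.523 0.147 0.14 ]
```

View pics/s7.png

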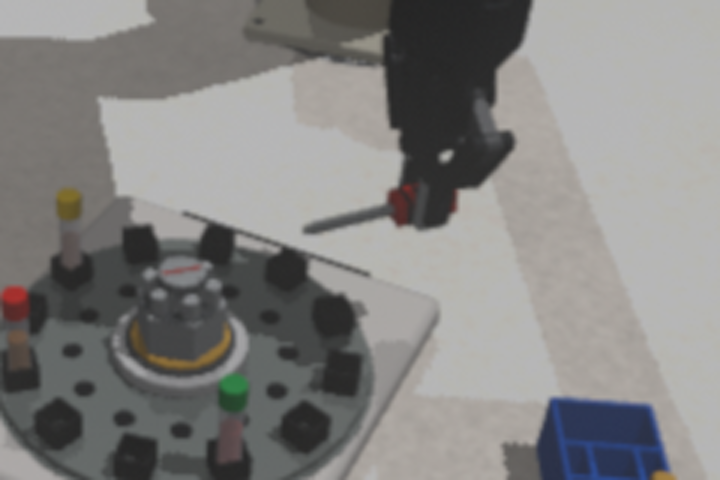

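The pin is gripped by its handle with the shank pointing at the spindle: tip at (305,229), shoulder at (392,212). Next I fit its axis from depth.

```bash
cat > fit.py <<'E'
from h import *
U=np.array([-.610,.792]);V=np.array([.792,.610]);A=np.array([.5668,.0275])
s=ctrl.sense();R=s['tool_rot'];p=s['position']
q=p[:2]-A; print('TCP u,v,z',(q@U).round(4),(q@V).round(4),p[2].round(4),'yang',np.degrees(np.arctan2(R[1,1],R[0,1])).round(1),'z',R[:,2].round(3),'F',s['wrist_force'].round(1),'op',round(s['opening'],4))
for n in ['wrist','scene']:
    img,d,c,T=cam(n); W=cloud(d,c,T)
    u=(W[...,:2]-A)@U-q@U; v=(W[...,:2]-A)@V-q@V
    M=(u<-.022)&(u>-.072)&(abs(v)<.03)&(abs(W[...,2]-p[2]-.01)<.02)
    uu,vv,zz=u[M],v[M],W[...,2][M]
    print(n,M.sum())
    if M.sum()<15: continue
    for lo in np.arange(-.072,-.022,.01):
        k=(uu>=lo)&(uu<lo+.01)
        if k.sum()>2: print('  u %.3f v %.4f (%.4f..%.4f) ztop-TCP %.4f zmed %.4f n%d'%(lo+.005,np.median(vv[k]),vv[k].min(),vv[k].max(),np.percentile(zz[k],95)-p[2],np.median(zz[k])-p[2],k.sum()))
E
python3 fit.py
```

```text
TCP u,v,z 0.1567 0.0024 0.1189 yang 37.7 z [-0.005 -0.005 -1.   ] F [ 0.9 -0.4 -0.2] op 0.0172
wrist 574
  u -0.057 v -0.0015 (-0.0051..0.0025) ztop-TCP 0.0101 zmed 0.0091 n94
  u -0.047 v -0.0013 (-0.0051..0.0025) ztop-TCP 0.0112 zmed 0.0100 n180
  u -0.037 v -0.0016 (-0.0050..0.0024) ztop-TCP 0.0123 zmed 0.0109 n187
  u -0.027 v -0.0010 (-0.0087..0.0022) ztop-TCP 0.0132 zmed 0.0119 n113
scene 131
  u -0.067 v 0.0022 (-0.0023..0.0045) ztop-TCP 0.0096 zmed 0.0075 n21
  u -0.057 v 0.0027 (-0.0016..0.0052) ztop-TCP 0.0105 zmed 0.0083 n22
  u -0.047 v 0.0024 (-0.0022..0.0046) ztop-TCP 0.0104 zmed 0.0094 n21
  u -0.037 v 0.0023 (-0.0027..0.0051) ztop-TCP 0.0125 zmed 0.0104 n23
  u -0.027 v 0.0021 (-0.0061..0.0101) ztop-TCP 0.0184 zmed 0.0120 n44
```

```bash
cat > uv.py <<'E'
from h import *
import sys
U=np.array([-.610,.792]);V=np.array([.792,.610]);A=np.array([.5668,.0275])
s=ctrl.sense();R=s['tool_rot'];p=s['position']
u,v=(p[:2]-A)@U,(p[:2]-A)@V
for ut in [float(a) for a in sys.argv[1:]]:
    t=np.r_[A+ut*U+.0013*V,.0825+.1*(ut-.046)]; print('to u',ut,'rows mm',(R.T@(t-p)*1000).round(1))
print('TCP u,v,z',u.round(4),v.round(4),p[2].round(4),'zerr',(p[2]-.0825-.1*(u-.046)).round(4),'yang',np.degrees(np.arctan2(R[1,1],R[0,1])).round(1),'z',R[:,2].round(3),'F',s['wrist_force'].round(1),'op',round(s['opening'],4))
E
python3 uv.py .13;python3 -m inch '1 -10 -1 12 0; 1 -10 0 12 0; 1 0 0 0 0'|head -1; python3 uv.py .13
python3 - <<'E'
from h import *
U=np.array([-.610,.792]);V=np.array([.792,.610]);A=np.array([.5668,.0275])
img,d,c,T=cam('wrist'); np.savez('a.npz',img=img,d=d,T=T); W=cloud(d,c,T);hsv=cv2.cvtColor(img,cv2.COLOR_RGB2HSV)
red=((hsv[...,0]<10)|(hsv[...,0]>170))&(hsv[...,1]>110)
q=W[...,:2]-A;m=red&(np.hypot(q[...,0],q[...,1])<.02)&(W[...,2]>.09)
print(m.sum()); ii,jj=np.nonzero(m)
P=np.array([ray_z(j,i,.105,c,T)[:2] for i,j in zip(ii,jj)])-A
print('red u',(P@U).min(),(P@U).max(),'v mean',(P@V).mean(),'slope',np.polyfit(P@U,P@V,1)[0])
E
python3 fit.py
```

```text
to u 0.13 rows mm [-26.8  -1.2  28.4]
TCP u,v,z 0.1568 0.0026 0.1193 zerr 0.0257 yang 37.7 z [-0.005 -0.005 -1.   ] F [ 0.8 -0.8  0.5] op 0.017
time_s: 22.3
to u 0.13 rows mm [-6.9 -0.8  2.5]
TCP u,v,z 0.1369 0.002 0.0934 zerr 0.0018 yang 37.9 z [-0.004 -0.005 -1.   ] F [-0.6  0.  -0.7] op 0.0171
0
TCP u,v,z 0.1372 0.0022 0.0939 yang 37.9 z [-0.004 -0.005 -1.   ] F [ 0.4  0.7 -0.3] op 0.0168
wrist 577
  u -0.057 v -0.0013 (-0.0049..0.0028) ztop-TCP 0.0101 zmed 0.0089 n96
  u -0.047 v -0.0008 (-0.0049..0.0027) ztop-TCP 0.0110 zmed 0.0100 n179
  u -0.037 v -0.0014 (-0.0048..0.0025) ztop-TCP 0.0122 zmed 0.0110 n184
  u -0.027 v -0.0009 (-0.0087..0.0024) ztop-TCP 0.0131 zmed 0.0121 n118
scene 125
  u -0.067 v 0.0027 (-0.0029..0.0062) ztop-TCP 0.0103 zmed 0.0079 n22
  u -0.057 v 0.0027 (-0.0023..0.0050) ztop-TCP 0.0105 zmed 0.0086 n21
  u -0.047 v 0.0029 (-0.0028..0.0051) ztop-TCP 0.0117 zmed 0.0091 n21
  u -0.037 v 0.0024 (-0.0020..0.0049) ztop-TCP 0.0123 zmed 0.0105 n22
  u -0.027 v 0.0029 (-0.0077..0.0096) ztop-TCP 0.0191 zmed 0.0134 n39Traceback (most recent call last):
  File "<stdin>", line 7, in <module>
ValueError: operands could not be broadcast together with shapes (0,) (2,)
```

```bash
python3 -m inch '1 -12 -0.7 3 0; 1 -8 0 1 0; 1 0 0 0 0'|head -1; python3 uv.py .11 .1;python3 -m inch '1 -8 0 1 0;1 0 0 0 0'|head -1; python3 uv.py .1 .09
```

```text
time_s: 22.75
to u 0.11 rows mm [-5.5 -1.8  2.8]
to u 0.1 rows mm [-15.5  -1.8   3.8]
TCP u,v,z 0.1154 0.003 0.0916 zerr 0.0022 yang 38.0 z [ 0.    -0.004 -1.   ] F [ 0.5  0.3 -0.7] op 0.017
time_s: 22.95
to u 0.1 rows mm [-6.3 -2.   3. ]
to u 0.09 rows mm [-16.3  -2.    4. ]
TCP u,v,z 0.1062 0.0032 0.0908 zerr 0.0023 yang 37.9 z [ 0.001 -0.004 -1.   ] F [0.1 0.3 0.2] op 0.0168
```

```bash
python3 -m inch '1 0 -2.5 4 0;1 0 0 0 0'|head -1; python3 uv.py .1 ;python3 -m inch '1 -6 -0.5 1 0;1 0 0 0 0'|head -1; python3 uv.py .1 .09
```

```text
time_s: 23.15
to u 0.1 rows mm [-6.1  0.8 -1.3]
TCP u,v,z 0.106 0.0005 0.0866 zerr -0.0019 yang 37.9 z [ 0.001 -0.003 -1.   ] F [-0.7  0.9 -0.3] op 0.0173
time_s: 23.35
to u 0.1 rows mm [-0.1  1.5 -2.4]
to u 0.09 rows mm [-10.1   1.4  -1.4]
TCP u,v,z 0.1 -0.0002 0.0855 zerr -0.0024 yang 38.0 z [ 0.    -0.004 -1.   ] F [ 1.2  0.4 -0.3] op 0.0171
```

Overshot slightly, so I'll correct by about +1.4 and -2.2, then step in.

```bash
python3 -m inch '1 0 1.5 -2 0;1 0 0 0 0'|head -1; python3 uv.py .09 ;python3 -m inch '1 -6 0 0.5 0;1 0 0 0 0'|head -1; python3 uv.py .08;python3 -m inch '1 -6 0 0.5 0;1 0 0 0 0'|head -1; python3 uv.py .08
```

```text
time_s: 23.55
to u 0.09 rows mm [-10.   -0.2   0.8]
TCP u,v,z 0.1 0.0014 0.0876 zerr -0.0003 yang 37.9 z [ 0.    -0.003 -1.   ] F [ 0.2 -0.1 -0.7] op 0.017
time_s: 23.75
to u 0.08 rows mm [-13.7  -0.6   1.5]
TCP u,v,z 0.0936 0.0018 0.0874 zerr 0.0001 yang 38.0 z [ 0.001 -0.003 -1.   ] F [-1.4  0.3 -0.3] op 0.0171
time_s: 23.95
to u 0.08 rows mm [-7.2 -0.4  0.9]
TCP u,v,z 0.0871 0.0017 0.0868 zerr 0.0002 yang 38.0 z [ 0.001 -0.004 -1.   ] F [-1.1 -0.1 -0.4] op 0.017
```

```bash
python3 -m inch '1 -7 -0.4 1 0;1 -6 0 0.6 0'|head -1; python3 uv.py .06 ;python3 -m inch '1 -6 0 1 0;1 -5 0 0.5 0'|head -1; python3 uv.py .06;python3 -m inch '1 -5 0 1 0;1 0 0 0 0'|head -1; python3 uv.py .05
```

```text
time_s: 24.15
to u 0.06 rows mm [-13.7  -0.1   1.3]
TCP u,v,z 0.0737 0.0013 0.0851 zerr -0.0001 yang 38.0 z [ 0.    -0.004 -1.   ] F [-1.2  0.2  0.1] op 0.0166
time_s: 24.35
to u 0.06 rows mm [-2.2  0.3 -0. ]
TCP u,v,z 0.0622 0.001 0.0839 zerr -0.0002 yang 38.0 z [-0.001 -0.003 -1.   ] F [-2.4  2.8  5.3] op 0.0169
time_s: 24.55
to u 0.05 rows mm [-5.8  0.   1.2]
TCP u,v,z 0.0558 0.0013 0.084 zerr 0.0006 yang 37.9 z [ 0.    -0.003 -1.   ] F [-1.6 -1.   1.7] op 0.0165
```

```bash
python3 -m inch '1 -5 0 0.8 0;1 0 0 0 0'|head -1; python3 uv.py .05 ;python3 -m inch '1 -5 0 0.5 0;1 0 0 0 0'|head -1; python3 uv.py .046;python3 -m inch '1 -4 0 0 0'|head -1; python3 uv.py .046
```

```text
time_s: 24.75
to u 0.05 rows mm [ 0.4 -0.   0.6]
TCP u,v,z 0.0495 0.0013 0.0835 zerr 0.0007 yang 37.9 z [ 0.001 -0.003 -1.   ] F [-1.  -0.9  0.6] op 0.0172
time_s: 24.95
to u 0.046 rows mm [ 1.4 -0.   0.6]
TCP u,v,z 0.0446 0.0013 0.0831 zerr 0.0007 yang 37.9 z [ 0.001 -0.002 -1.   ] F [-0.6  0.4  3.1] op 0.0169
time_s: 25.05
to u 0.046 rows mm [ 3.2 -0.1  0.8]
TCP u,v,z 0.0427 0.0014 0.0833 zerr 0.0011 yang 38.0 z [-0.002  0.002 -1.   ] F [-10.7  10.5  10.4] op 0.0166
```

```bash
python3 -m inch '1 -4 0 0 0'|head -1; python3 uv.py .046; python3 -m inch '0 0 0 0 0;0 0 0 0 0;0 0 0 0 0;0 0 0 0 0;0 0 0 0 0'|tail -1; python3 -m inch '0 3 0 -30 0;0 5 0 -35 0;0 0 0 -35 0;0 0 0 -35 0;0 0 0 0 0'|head -1; python3 uv.py .046
python3 - <<'E'
from h import *
U=np.array([-.610,.792]);V=np.array([.792,.610]);A=np.array([.5668,.0275])
img,d,c,T=cam('wrist'); W=cloud(d,c,T);hsv=cv2.cvtColor(img,cv2.COLOR_RGB2HSV)
red=((hsv[...,0]<10)|(hsv[...,0]>170))&(hsv[...,1]>110)
q=W[...,:2]-A;u=q@U;v=q@V
m=red&(u>.018)&(u<.09)&(abs(v)<.03)&(W[...,2]>.07)
print(m.sum(),'u',np.percentile(u[m],[1,99]).round(4),'v',np.percentile(v[m],[1,50,99]).round(4),'z',np.percentile(W[m][:,2],[5,50,95]).round(4),'slope v',np.polyfit(u[m],v[m],1)[0],'z',np.polyfit(u[m&(W[...,2]>.09)],W[m&(W[...,2]>.09)][:,2],1))
ctr=np.array([.555,.04]); N=500; g=0.00022
def pix(i,j,z): return proj([ctr[0]-(i-N/2)*g,ctr[1]-(j-N/2)*g,z],c,T)
src=np.float32([pix(a,b,0.095) for a,b in [(0,0),(0,N),(N,N),(N,0)]])
H=cv2.getPerspectiveTransform(src,np.float32([(0,0),(N,0),(N,N),(0,N)]))
r=cv2.warpPerspective(img,H,(N,N),flags=cv2.INTER_CUBIC)
img,d,c,T=cam('scene'); r2=cv2.resize(img[160:285,250:430],(500,347),interpolation=cv2.INTER_CUBIC)
out=np.zeros((500,800,3),np.uint8); out[:400,:400]=cv2.resize(r,(400,400)); out[:278,400:800]=cv2.resize(r2,(400,278)); save('fin',out)
E
```

```text
time_s: 25.15
to u 0.046 rows mm [ 3.3 -0.   1.1]
TCP u,v,z 0.0426 0.0014 0.0835 zerr 0.0014 yang 38.1 z [-0.007  0.009 -1.   ] F [-10.7  10.7  11.5] op 0.0168
opening: 0.0854
time_s: 26.15
to u 0.046 rows mm [ -3.9   1.4 137.4]
TCP u,v,z 0.0483 0.0005 0.2199 zerr 0.1372 yang 38.1 z [-0.01   0.006 -1.   ] F [ 0.6 -0.3 -0.5] op 0.0852
687 u [0.0271 0.0666] v [-0.0089 -0.0002  0.0085] z [0.0927 0.095  0.0971] slope v -0.012965432481194054 z [-0.08591955  0.09905684]
```

View pics/fin.png

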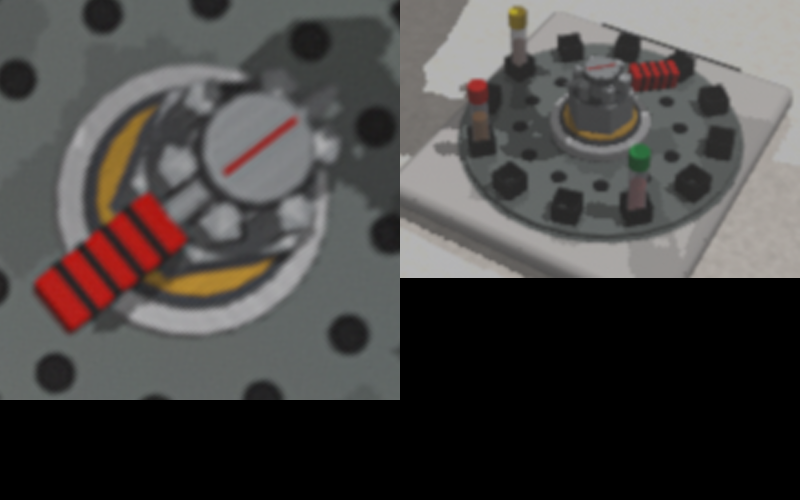

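The pin is through the slot and spindle. The handle spans u 27–67 mm against 24–64 mm when home, drooping about 5°, and all tubes are upright. I'll give the handle's end a gentle push with shut fingers to seat it.

```bash
python3 -m inch '1 24 0 0 0;1 24 0 0 0;1 0 0 0 0;1 0 0 0 0;1 0 0 0 0' 40|head -1; python3 uv.py .092; python3 -m inch '1 0 0 33 0;1 0 0 33 0;1 0 0 33 0;1 0 0 30 0;1 0 0 0 0'|head -1; python3 uv.py .092
```

```text
time_s: 26.75
to u 0.092 rows mm [ -9.5   9.7 121.1]
TCP u,v,z 0.0989 -0.0057 0.2085 zerr 0.1207 yang 38.0 z [-0.03   0.002 -1.   ] F [-0.1 -0.1 -0.4] op 0.0129
time_s: 27.25
to u 0.092 rows mm [ -4.7   8.9 -12.7]
TCP u,v,z 0.0968 -0.0079 0.0747 zerr -0.0129 yang 37.7 z [-0.027  0.001 -1.   ] F [-0.7 -0.4  0.1] op -0.0001
```

```bash
python3 -m inch '1 0 8 -5 0;1 -6 0 0 0;1 0 0 0 0'|head -1; python3 uv.py .078; python3 -m inch '1 -6 0 0 0;1 0 0 0 0'|head -1; python3 uv.py .075; python3 -m inch '1 -4 0 0 0'|head -1; python3 uv.py .075
```

```text
time_s: 27.55
to u 0.078 rows mm [-10.2  -1.3  -3.6]
TCP u,v,z 0.0882 0.0025 0.0823 zerr -0.0045 yang 37.6 z [-0.024  0.002 -1.   ] F [-0.   0.1  0.3] op -0.0001
time_s: 27.75
to u 0.075 rows mm [-5.4 -3.3 -0.5]
TCP u,v,z 0.0804 0.0046 0.0849 zerr -0.001 yang 37.6 z [-0.018  0.002 -1.   ] F [-0.6 -1.   0.4] op -0.0002
time_s: 27.85
to u 0.075 rows mm [-1.9 -3.7  0.2]
TCP u,v,z 0.0769 0.005 0.0856 zerr 0.0 yang 37.6 z [-0.018  0.004 -1.   ] F [-6.3  9.1  3.9] op -0.0001
```

```bash
python3 -m inch '1 5 -4 5 0;1 0 -1 1 0'|head -1; python3 uv.py .075; python3 -m inch '1 -6 0 1 0'|head -1; python3 uv.py .075; python3 -m inch '1 -4 0 1 0'|head -1; python3 uv.py .075
```

```text
time_s: 28.05
to u 0.075 rows mm [-6.8  1.4 -5.5]
TCP u,v,z 0.0818 -0.0002 0.08 zerr -0.0061 yang 37.6 z [-0.017  0.004 -1.   ] F [ 0.1  0.8 -0.3] op 0.0005
time_s: 28.15
to u 0.075 rows mm [-1.8  1.9 -6.7]
TCP u,v,z 0.0769 -0.0007 0.0787 zerr -0.0069 yang 37.7 z [-0.018  0.006 -1.   ] F [-9.1 10.   5.2] op 0.0001
time_s: 28.25
to u 0.075 rows mm [-2.   2.6 -8.3]
TCP u,v,z 0.0772 -0.0014 0.0772 zerr -0.0084 yang 37.8 z [-0.025  0.013 -1.   ] F [-10.8  14.7   8.1] op 0.0003
```

```bash
python3 -m inch '1 8 1 0 0;1 10 0 0 0;1 5 0 -30 0;1 0 0 -40 0;1 -20 0 -40 0'|head -1; python3 -m inch '1 -20 0 -30 0;1 -15 0 0 0;1 0 0 0 0'|head -2
python3 - <<'E'
from h import *
U=np.array([-.610,.792]);V=np.array([.792,.610]);A=np.array([.5668,.0275])
img,d,c,T=cam('wrist'); W=cloud(d,c,T);hsv=cv2.cvtColor(img,cv2.COLOR_RGB2HSV)
red=((hsv[...,0]<10)|(hsv[...,0]>170))&(hsv[...,1]>110)
q=W[...,:2]-A;u=q@U;v=q@V
m=red&(u>.018)&(u<.09)&(abs(v)<.03)&(W[...,2]>.07)
print(m.sum(),'u',np.percentile(u[m],[1,99]).round(4),'v',np.percentile(v[m],[1,50,99]).round(4),'slope v',np.polyfit(u[m],v[m],1)[0],'z',np.polyfit(u[m&(W[...,2]>.09)],W[m&(W[...,2]>.09)][:,2],1))
P=lambda i,j:ray_z(j,i,.105,c,T)[:2]-A
ii,jj=np.nonzero(red&(np.hypot(q[...,0],q[...,1])<.016)&(W[...,2]>.09)); L=np.array([P(i,j) for i,j in zip(ii,jj)]); print('redline u',(L@U).min(),(L@U).max(),'v',(L@V).mean())
ctr=np.array([.56,.035]); N=500; g=0.0002
pix=lambda i,j,z: proj([ctr[0]-(i-N/2)*g,ctr[1]-(j-N/2)*g,z],c,T)
src=np.float32([pix(a,b,0.1) for a,b in [(0,0),(0,N),(N,N),(N,0)]])
save('fin2',cv2.warpPerspective(img,cv2.getPerspectiveTransform(src,np.float32([(0,0),(N,0),(N,N),(0,N)])),(N,N),flags=cv2.INTER_CUBIC))
s=ctrl.sense();print(s['position'],s['wrist_force'])
E
```

```text
time_s: 28.75
time_s: 29.05
position: [0.5414, 0.0606, 0.2191]
735 u [0.0226 0.0665] v [-0.0091 -0.0003  0.0083] slope v -0.016614146656663484 z [-1.02178738  0.15384975]
redline u -0.0020856872765096296 0.01033574599175783 v 0.0003240152923541457
[0.540931   0.06128822 0.21920003] [0.24671881 0.21571249 0.6292127 ]
```

View pics/fin2.png

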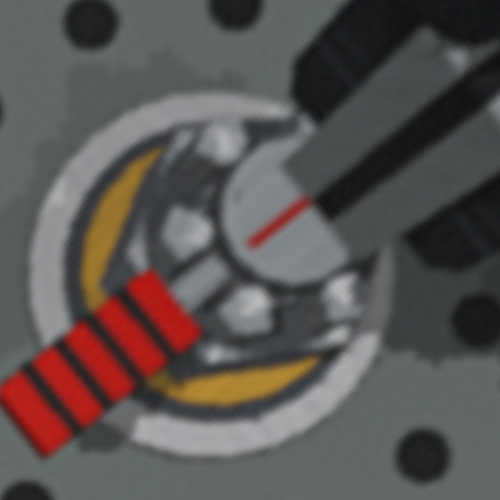

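```bash
python3 -c "
from workcell import ctrl
print(ctrl.sense()['time_s']); print(ctrl.job_done())"
```

```text
29.1
the job is handed in; nothing more can be done
None
```

I tightened the nut, pushed the slim locking pin through slot, spindle and opposite slot, let go and handed the job in at 29.1 s. No verdict was reported.

- **Nut:** I turned it clockwise 59.5° in all. Torque rose from about 0.12 to 0.57 N m, marking snug, after 29–41°. That puts the slot roughly 0.3–0.55 rad past snug. The picture afterwards showed a slot within about 1° of the red line.
- **Pin:** I took it from the organiser, stood it on the bench and tipped it over, then gripped it by the handle and pushed it in. It stopped firmly against the nut at about 15 N. After letting go, I pressed the handle's end with shut fingers, and it stopped again at about 18 N.
- **Last checks:**
  - The pin lies along the hole to within about 1° sideways and sags about 5° at the handle (limit 9°). The sag was measured before the final press; its re-measurement was spoilt by stray pixels.
  - The shoulder measured up to 3 mm out from its ideal place. I put part of that down to the sag and camera error. The limit is 6 mm.
  - The three tubes stood upright in the last wide picture. The brass pin was still in its pocket when last seen, after the slim pin was tipped over.
  - The gripper was more than 10 cm above the nut and touching nothing.

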